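Slate to the serving edge

ROBOT

A 6-joint arm with a two-finger parallel gripper is mounted at the origin on the work surface. World frame = base frame: x ahead of the robot, y to its left, z up, the work surface at z = 0. Lengths are in m, angles in rad, forces in N, time in s.
With the tool pointing down it reaches from about 0.35 to 0.925 m from the base axis. Payload 6.4 kg.
Tool frame: the origin (TCP) lies at the very end of the fingers, on their centre line; the grasp point (between the pads) lies behind it (arm.pinch_z is the z of the grasp point in the tool frame, in m); z points along the fingers, y is the direction in which the jaws open and shut (so a half turn about z gives the same grasp; the last joint's range is limited). The gripper opens to 94 mm and grips with 3 to 60 N. Pads are 16 mm wide; open, the fingers measure 119 mm over their backs; the gripper's body (75 mm by 177 mm) begins 78 mm behind the grasp point.
Start: joints at [0.96, 0.245, 1.558, -0, 1.339, -0.174], TCP at [0.275, 0.589, 0.205] pointing down, gripper open.
Joint ranges: [-3.13, 3.13], [-1.02, 2.26], [0.13, 2.54], [-0.95, 4.09], [0.21, 2.88], [-2.74, 2.74]. Speed limits (rad/s): [2.57, 2.57, 3.14, 3.14, 3.14, 3.14].

INTERFACE

Orientations are given as a unit quaternion [w, x, y, z].
In Python, from cell import arm gives the robot as it stands.
- The arm moves only by the tool move_arm, never from a script. Its argument "plan" is a list that holds one entry, the list of rows, each a list of 4 numbers: the shift along the tool's x, y, z in m, then the turn about the tool's z in degrees. In form: [[[x, y, z, turn], ...]]. A call has exactly 5 rows; each row is the pose to reach, as a shift and turn from the pose measured when the call began, along the tool's axes at that moment; what a row does not reach only later rows make up. A row lasts 1/10 s, in which the tool goes at most 50 mm and 8.59 degrees, less where a joint would pass 70% of its speed; a pose out of reach is approached as far as the arm can. A call with a gripper value outside its range is refused whole. "jaw" is the finger opening in m, from 0 to 0.094, set as the call begins (left out, the last holds). The fingers move at their own pace and stop on an object; "grip_force" is the grip in N (left out, the last holds). Time passes only in rows, so rows that repeat a pose let the fingers close, or fill a call up. It gives the time, the measured TCP pose, the force and the opening at its end, in the units of the state.
- arm.sense(): the state, without advancing time (a new reading comes with each control period).
- arm.camera(name): name is "side" or "top" or "wrist"; returns a dict with "image" (384x512x3 uint8, red, green, blue), "range_z" (384x512 float32, m along the optical axis (not along the pixel's ray), 0 where there is no reading), "fx", "fy", "cx", "cy" (pixels), "cam_to_world" (4x4, takes a point from camera to world coordinates). Camera axes: x right, y down, z forward; pixel columns grow to the right and rows downward; lengths in m; the calibration is good to about 2 mm. A picture is of the moment at which its call begins.
- arm.job_done(): hands the job in, once; it reports no verdict.
The state is a dict: "time": time; "q": joint angles; "dq": joint speeds; "tau": joint torques, N m; "ee_pos": TCP position; "tcp_rot": TCP orientation; "force": force on the tool from outside, world axes, zero at the start; "wrist_torque": the same for the moment, N m; "width": finger opening in m.
Only numpy, scipy, OpenCV 4.12 (cv2) and the standard library are available. Lean on these libraries where they do the work, as an engineer would, in place of code of your own. Each camera call takes 0.05 s, during which the arm holds its last target.

TASK

On the wooden serving step, push the red tin aside so that it no longer blocks the dark slate, leaving the tin standing on the step, then push the slate toward the step's metal-trimmed left edge until it overhangs that edge squarely by 40 mm, give or take a centimetre, so that a waiter can pick it up from below. Only push with the fingertips: do not lift either of them and do not let the slate run into the tin. Leave the glasses, bottles and coasters where they are.

Things in the scene. Friction and masses are not known exactly. Their poses are not given: they have to be found in the camera images.
- step: fixed light-wood serving step on the counter, 380 (x) x 440 (y) x 60 mm high, flat level top. Origin at the centre of its underside; its own +y points to the metal-trimmed left edge (robot's left), its top lies at z = 60 mm. It stands in a different place and up to 0.15 rad turned each time
- step_edge (a point): middle of the top of the step's aluminium-trimmed left edge, 220 mm along the step's +y from its origin and 60 mm up; axes as the step's: y points outward over the edge, x along the edge
- slate: loose thin dark-grey slate serving plate, 110 (x) x 130 (y) x 8 mm thick, about 0.3 kg, lying flat on the step behind the tin. Origin at the centre of its underside; its own +y side leads toward the metal-trimmed edge, it starts up to 0.3 rad out of square with the step. It slides under 1 to 4 N
- slate_front (a point): middle of the slate's leading (+y) side, at its underside, 65 mm along the slate's +y from its origin; the overhang is how far it lies beyond step_edge
- tin: loose squat round red tin with a brass-coloured lid, 64 mm diameter, 40 mm high, about 0.16 kg, standing on the step between the slate and the metal-trimmed edge; origin at the centre of its underside. It slides when pushed low and stays upright
- shot_glass: loose small open glass, 40 mm across the rim, 42 mm high, on one rear side of the step; origin at the centre of its underside. Leave it alone
- coasters: loose stack of small round coasters (one piece), 42 mm diameter, 24 mm high, on the other rear side of the step; origin at the centre of its underside. Leave it alone
- green_bottle: loose green bottle, 72 mm diameter, 280 mm high, on the counter to the left; origin at the centre of its underside. Leave it alone
- amber_bottle: loose amber bottle, 72 mm diameter, 270 mm high, on the counter to the left; origin at the centre of its underside. Leave it alone
- wine_glass_a: loose stemmed glass, 70 mm diameter, 154 mm high, on the counter to the right; origin at the centre of its underside. Leave it alone
- wine_glass_b: loose stemmed glass, 70 mm diameter, 154 mm high, on the counter to the right; origin at the centre of its underside. Leave it alone

How it is judged:
By the outcome, as a careful person would: the job done as asked, in the order asked, and still so for the second after the job is handed in, with the robot touching nothing.
It also fails if it takes over 56 s, if anything falls off the work surface, if the arm or the gripper's body presses on something with over 40 N, if the wrist force passes 120 N, or if a joint passes its speed limit or range.

## Working session

There is one attempt and no reset: what is moved stays moved. The work goes in short steps, Python scripts to look and compute and a tool call to move; the robot and the scene stay as the last step left them, time stands still between calls to the robot, and variables do not carry over. Pictures are saved under pics/ and viewed, and the job is handed in when it is done.

Besides the shell and the picture viewer there is one more tool, called after ">>>" as a command line: name --argument value ..., lists and objects as JSON in quotes. move_arm: Moves the arm, as the interface text tells. Its arguments: {"type":"object","properties":{"plan":{"type":"array"},"jaw":{"type":"number"},"grip_force":{"type":"number"}},"required":["plan"]}

```bash
mkdir -p pics; ls; python3 - <<'E'
from cell import arm
import cv2,numpy as np,pickle
d={}
for n in ("top","side","wrist"):
    c=arm.camera(n); d[n]=c
    cv2.imwrite(f"pics/{n}0.png",c["image"][:,:,::-1])
    print(n,c["fx"],c["cx"],c["cy"],np.round(c["cam_to_world"],3).tolist())
pickle.dump(d,open("c0.pkl","wb"))
s=arm.sense();print(s["time"],s["ee_pos"],s["tcp_rot"],s["width"],s["force"],arm.pinch_z)
E
```

```text
pics
top 462.1831921142145 248.54350105012756 190.56411953424626 [[0.009, -0.985, 0.174, 0.3], [-1.0, -0.006, 0.016, -0.012], [-0.014, -0.174, -0.985, 1.482], [0.0, 0.0, 0.0, 1.0]]
side 436.0913146938699 259.9597010313665 187.96812586950435 [[0.741, -0.48, 0.47, 0.016], [-0.672, -0.548, 0.499, -0.602], [0.019, -0.685, -0.728, 0.955], [0.0, 0.0, 0.0, 1.0]]
wrist 267.3107274536049 258.58202600729277 191.6154849496664 [[0.423, 0.882, 0.206, 0.216], [0.906, -0.412, -0.097, 0.616], [-0.0, 0.228, -0.974, 0.382], [0.0, 0.0, 0.0, 1.0]]
0.15 [0.27472229 0.58860877 0.20461605] [-2.72127324e-04  2.16669227e-01  9.76244811e-01 -6.64489582e-04] 0.09395367226020013 [0.53535547 0.65276021 0.42275607] -0.0188
```

View pics/top0.png

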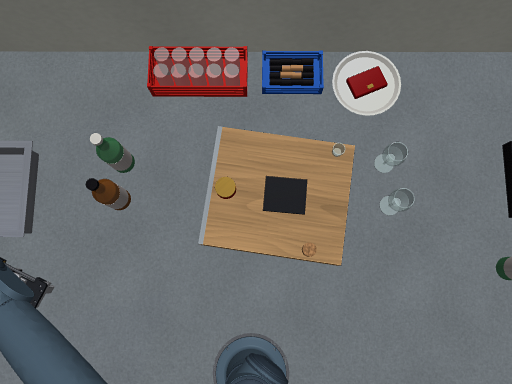

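View pics/side0.png

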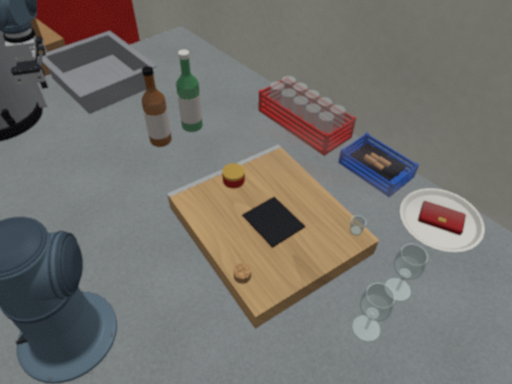

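View pics/wrist0.png

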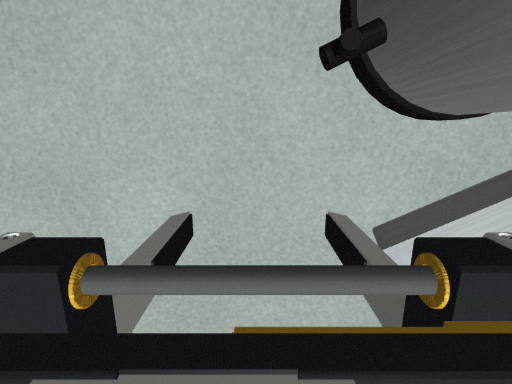

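```bash
cat > h.py <<'E'
import numpy as np,cv2
def ray(c,u,v,z):
    M=c["cam_to_world"];d=M[:3,:3]@np.array([(u-c["cx"])/c["fx"],(v-c["cy"])/c["fy"],1])
    o=M[:3,3];return o+d*(z-o[2])/d[2]
def proj(c,p):
    M=np.linalg.inv(c["cam_to_world"]);q=M[:3,:3]@np.array(p)+M[:3,3]
    return [c["fx"]*q[0]/q[2]+c["cx"],c["fy"]*q[1]/q[2]+c["cy"]]
def crop(c,x0,y0,x1,y1,k,fn):
    im=c["image"][y0:y1,x0:x1,::-1];cv2.imwrite(fn,cv2.resize(im,None,fx=k,fy=k,interpolation=cv2.INTER_CUBIC))
def slate(c,zt=0.068):
    g=c["image"].max(2);m=(g<60).astype(np.uint8);m[:110]=0;m[260:]=0;m[:,:185]=0;m[:,370:]=0
    m=cv2.morphologyEx(m,cv2.MORPH_OPEN,np.ones((5,5)))
    n,l,st,_=cv2.connectedComponentsWithStats(m);i=1+np.argmax(st[1:,4])
    k,_=cv2.findContours((l==i).astype(np.uint8),cv2.RETR_EXTERNAL,cv2.CHAIN_APPROX_NONE)
    p=np.array([ray(c,u,v,zt)[:2] for u,v in k[0][:,0]]);r=cv2.minAreaRect((p*1000).astype(np.float32))
    return r,cv2.boxPoints(r),st[i]
E
python3 - <<'E'
import pickle
from h import *
d=pickle.load(open("c0.pkl","rb"));c=d["top"]
crop(c,190,115,370,275,4,"pics/topc.png")
print(slate(c)) 
E
```

```text
(((537.1218872070312, -101.95149230957031), (128.3587646484375, 109.0281982421875), 85.1650619506836), array([[ 477.39236, -161.30775],
       [ 586.03265, -170.49725],
       [ 596.85144,  -42.59523],
       [ 488.21112,  -33.40573]], dtype=float32), array([ 264,  177,   43,   37, 1435], dtype=int32))
```

View pics/topc.png

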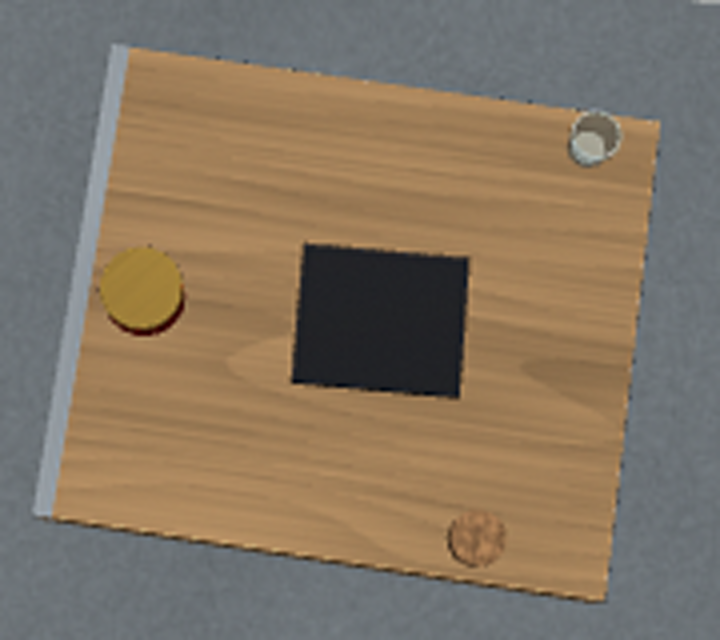

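```bash
python3 - <<'E'
import pickle
from h import *
d=pickle.load(open("c0.pkl","rb"));c=d["top"]
f=lambda u,v,z:ray(c,190+(u+.5)/4-.5,115+(v+.5)/4-.5,z)[:2]
L=[f(113,44,.06),f(35,516,.06),f(606,601,.06),f(660,121,.06)]
P=np.array(L);print(np.round(P,4)); r=cv2.minAreaRect((P*1000).astype(np.float32));print(r)
e=P[0]-P[1];print("edge len",np.linalg.norm(e),"ang of step (x axis)",np.arctan2(e[1],e[0]), "side angs",np.arctan2(*(P[1]-P[2])[::-1])-np.pi/2,np.arctan2(*(P[0]-P[3])[::-1])-np.pi/2,np.arctan2(*(P[3]-P[2])[::-1]))
print("edge mid",(P[0]+P[1])/2,"centre",P.mean(0))
print("tin",f(141,288,.1)); print("shot",f(596,137,.102),"coast",f(477,538,.084))
print("slate corners",[np.round(f(*p,.068),4) for p in [(303,243),(292,383),(460,399),(469,257)]])
E
```

```text
[[ 0.7617  0.1109]
 [ 0.3847  0.1631]
 [ 0.3242 -0.2718]
 [ 0.7    -0.3241]]
((542.92529296875, -80.40170288085938), (439.3799743652344, 380.55267333984375), 82.07341766357422)
edge len 0.3805528181594597 ang of step (x axis) -0.1374408727813424 side angs -0.13834503853131475 -0.14075251782889375 -0.13830383875057695
edge mid [0.57319773 0.13701883] centre [ 0.54265205 -0.0804466 ]
tin [0.55556259 0.08221205]
shot [ 0.67529245 -0.26547799] coast [ 0.36956469 -0.17214682]
slate corners [array([ 0.598 , -0.0415]), array([ 0.4878, -0.0334]), array([ 0.4763, -0.1624]), array([ 0.5876, -0.1707])]
```

```bash
cat >> h.py <<'E'
E0=np.array([0.573,0.137]);TH=-0.1385
XS=np.array([np.cos(TH),np.sin(TH)]);YS=np.array([-np.sin(TH),np.cos(TH)])
def tostep(p): d=np.array(p[:2])-E0;return np.array([d@XS,d@YS])
def tow(x,y,z): return np.r_[E0+x*XS+y*YS,z]
def R(q):
    from scipy.spatial.transform import Rotation as Ro
    return Ro.from_quat([q[1],q[2],q[3],q[0]]).as_matrix()
def go(s,x,y,z,yaw):  # yaw of tool y relative to step x axis, deg
    M=R(s["tcp_rot"]);d=M.T@(tow(x,y,z)-s["ee_pos"])
    a=np.degrees(np.arctan2(M[1,1],M[0,1])-TH);t=-((yaw-a+180)%360-180)
    return np.round(d*1000,1),round(t,2)
def rep(s):
    M=R(s["tcp_rot"]);print("t",round(s["time"],2),"step xy",np.round(tostep(s["ee_pos"])*1000,1),"z",round(s["ee_pos"][2],4),"yaw",round(np.degrees(np.arctan2(M[1,1],M[0,1])-TH),2),"F",np.round(s["force"],1),"w",round(s["width"],4))
E
python3 - <<'E'
from cell import arm
from h import *
s=arm.sense();rep(s)
print(go(s,.065,-.0567,.33,90),go(s,.065,-.0567,.12,90))
import pickle
c=pickle.load(open("c0.pkl","rb"))["top"]
print(ray(c,122,206,0),ray(c,122,165,0))
E
```

```text
t 0.15 step xy [-357.8  406.1] z 0.2046 yaw 72.91 F [0.5 0.7 0.4] w 0.094
(array([-540.1, -318.3, -125.1]), np.float64(-17.09)) (array([-540.1, -318. ,   84.9]), np.float64(-17.09))
[0.50791799 0.42242003 0.        ] [6.44481087e-01 4.30166365e-01 2.22044605e-16]
```

>>> move_arm --plan '[[[0,0,-0.04,0],[0,0,-0.08,0],[0,0,-0.12,0],[0,0,-0.125,0],[0,0,-0.125,0]]]' --jaw 0.036

```text
time: 0.65
ee_pos: [0.2751, 0.5892, 0.3308]
tcp_rot: [0.0, 0.217, 0.976, 0.001]
force: [1.2, -0.3, -1.2]
width: 0.0571
```

```bash
python3 - <<'E'
from cell import arm
from h import *
s=arm.sense();rep(s)
print(go(s,.065,-.0567,.33,90))
E
```

```text
t 0.65 step xy [-357.5  406.7] z 0.3308 yaw 72.91 F [ 1.2 -0.3 -1.2] w 0.0571
(array([-540. , -318.8,    0.6]), np.float64(-17.09))
```

>>> move_arm --plan '[[[-0.034,-0.02,0,-5],[-0.069,-0.041,0,-10],[-0.103,-0.061,0,-15],[-0.138,-0.081,0,-17],[-0.172,-0.101,0,-17]]]'

```text
time: 1.15
ee_pos: [0.388, 0.4228, 0.3275]
tcp_rot: [-0.002, 0.07, 0.998, -0.001]
force: [0.0, 0.6, -0.4]
width: 0.0362
```

```bash
python3 - <<'E'
from cell import arm
from h import *
s=arm.sense();rep(s)
print(go(s,.065,-.0567,.33,90))
E
```

```text
t 1.15 step xy [-222.6  257.5] z 0.3275 yaw 89.95 F [ 0.   0.6 -0.4] w 0.0362
(array([-287.9, -314. ,   -2.6]), np.float64(-0.05))
```

>>> move_arm --plan '[[[-0.029,-0.032,-0.003,0],[-0.058,-0.063,-0.003,0],[-0.087,-0.095,-0.003,0],[-0.116,-0.127,-0.003,0],[-0.145,-0.158,-0.003,0]]]'

```text
time: 1.65
ee_pos: [0.5094, 0.2443, 0.3273]
tcp_rot: [-0.004, 0.07, 0.998, -0.002]
force: [0.2, 0.1, 0.8]
width: 0.036
```

>>> move_arm --plan '[[[-0.029,-0.032,0,0],[-0.058,-0.063,0,0],[-0.087,-0.095,0,0],[-0.116,-0.127,0,0],[-0.145,-0.156,0,0]]]'

```text
time: 2.15
ee_pos: [0.631, 0.0679, 0.3235]
tcp_rot: [-0.006, 0.07, 0.998, -0.002]
force: [1.0, 0.2, 0.5]
width: 0.0362
```

```bash
python3 - <<'E'
from cell import arm
from h import *
s=arm.sense();rep(s)
print(go(s,.065,-.0567,.12,90))
E
```

```text
t 2.15 step xy [ 67.  -60.4] z 0.3235 yaw 89.91 F [1.  0.2 0.5] w 0.0362
(array([ -0.5,   4.6, 203.5]), np.float64(-0.09))
```

>>> move_arm --plan '[[[0,0.003,0.04,0],[0,0.005,0.08,0],[0,0.005,0.12,0],[0,0.005,0.16,0],[0,0.005,0.19,0]]]'

```text
time: 2.65
ee_pos: [0.6258, 0.0724, 0.1273]
tcp_rot: [-0.01, 0.07, 0.997, -0.002]
force: [-0.4, 0.2, 0.1]
width: 0.0358
```

>>> move_arm --plan '[[[0,0,0,0],[0,0,0,0],[0,0,0,0],[0,0,0,0],[0,0,0,0]]]'

```text
time: 3.15
ee_pos: [0.6269, 0.0724, 0.1292]
tcp_rot: [-0.009, 0.07, 0.998, -0.002]
force: [0.1, -0.5, 0.1]
width: 0.0357
```

```bash
python3 - <<'E'
from cell import arm
from h import *
s=arm.sense();rep(s);print(s["tcp_rot"])
print(go(s,.065,-.0567,.067,90))
for n in("wrist","side"):
    c=arm.camera(n);cv2.imwrite(f"pics/{n}1.png",c["image"][:,:,::-1])
E
```

```text
t 3.15 step xy [ 62.3 -56.5] z 0.1292 yaw 89.91 F [ 0.1 -0.5  0.1] w 0.0357
[-0.00875674  0.07002795  0.99750486 -0.0018589 ]
(array([-3.8,  0.2, 62.1]), np.float64(-0.09))
```

View pics/side1.png

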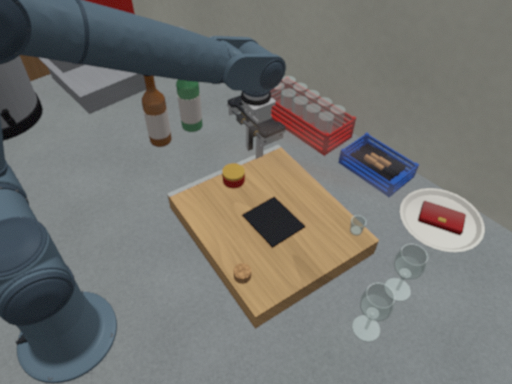

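View pics/wrist1.png

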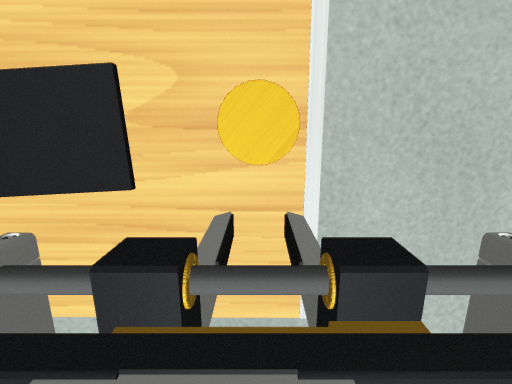

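>>> move_arm --plan '[[[-0.004,0,0.02,0],[-0.004,0,0.04,0],[-0.004,0,0.052,0],[-0.004,0,0.06,0],[-0.004,0,0.06,0]]]'

```text
time: 3.75
ee_pos: [0.6286, 0.0718, 0.0674]
tcp_rot: [-0.01, 0.07, 0.997, -0.002]
force: [0.2, 0.1, 0.6]
width: 0.036
```

```bash
python3 - <<'E'
from cell import arm
from h import *
s=arm.sense();rep(s);print(R(s["tcp_rot"])[:,2])
print(go(s,-.0955,-.0567,.067,90))
E
```

```text
t 3.75 step xy [ 64.  -56.9] z 0.0674 yaw 89.91 F [0.2 0.1 0.6] w 0.036
[-0.02073149 -0.00230828 -0.99978241]
(array([159.5,  -0. ,   3.7]), np.float64(-0.09))
```

>>> move_arm --plan '[[[0.012,0,0,0],[0.024,0,0,0],[0.036,0,0.001,0],[0.046,0,0.001,0],[0.056,0,0.001,0]]]'

```text
time: 4.25
ee_pos: [0.5733, 0.0796, 0.0684]
tcp_rot: [-0.009, 0.07, 0.998, -0.002]
force: [1.2, -0.5, 0.1]
width: 0.0362
```

```bash
python3 - <<'E'
from cell import arm
from h import *
s=arm.sense();rep(s)
print(go(s,-.0955,-.0567,.067,90))
E
```

```text
t 4.25 step xy [  8.2 -56.8] z 0.0684 yaw 89.91 F [ 1.2 -0.5  0.1] w 0.0362
(array([ 1.036e+02, -1.000e-01,  3.300e+00]), np.float64(-0.09))
```

>>> move_arm --plan '[[[0.01,0,0.001,0],[0.021,0,0.001,0],[0.032,0,0.002,0],[0.043,0,0.002,0],[0.054,0,0.002,0]]]'

```text
time: 4.75
ee_pos: [0.5193, 0.0872, 0.0678]
tcp_rot: [-0.009, 0.07, 0.998, -0.002]
force: [1.8, -0.6, 1.0]
width: 0.0362
```

```bash
python3 - <<'E'
from cell import arm
from h import *
s=arm.sense();rep(s)
print(go(s,-.0955,-.0567,.067,90))
c=arm.camera("wrist");cv2.imwrite(f"pics/wrist2.png",c["image"][:,:,::-1])
E
```

```text
t 4.75 step xy [-46.3 -56.7] z 0.0678 yaw 89.9 F [ 1.8 -0.6  1. ] w 0.0362
(array([49.2, -0.1,  1.6]), np.float64(-0.1))
```

View pics/wrist2.png

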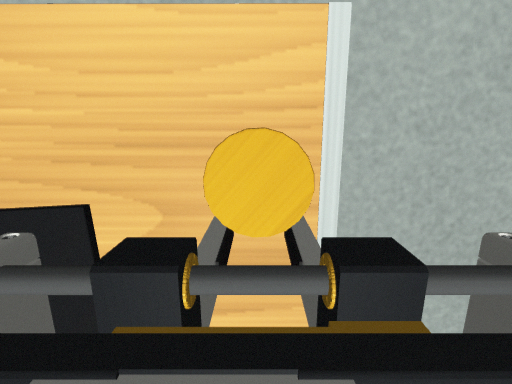

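>>> move_arm --plan '[[[0.012,0,0,0],[0.024,0,0.001,0],[0.036,0,0.001,0],[0.045,0,0.002,0],[0.049,0,0.002,0]]]'

```text
time: 5.3
ee_pos: [0.468, 0.0946, 0.0662]
tcp_rot: [-0.01, 0.07, 0.998, -0.002]
force: [1.7, -0.8, 1.6]
width: 0.036
```

>>> move_arm --plan '[[[-0.005,0,0,0],[-0.015,0,0,0],[-0.03,0,0,0],[-0.045,0,0,0],[-0.06,0,0,0]]]'

```text
time: 5.8
ee_pos: [0.5284, 0.086, 0.0644]
tcp_rot: [-0.011, 0.07, 0.997, -0.002]
force: [0.9, 0.2, -0.2]
width: 0.036
```

>>> move_arm --plan '[[[0,0,-0.03,0],[0,0,-0.06,0],[0,0,-0.09,0],[0,0,-0.11,0],[0,0,-0.12,0]]]' --jaw 0.07

```text
time: 6.3
ee_pos: [0.5326, 0.086, 0.1862]
tcp_rot: [-0.01, 0.07, 0.998, -0.002]
force: [0.3, 0.4, 0.1]
width: 0.0693
```

```bash
python3 - <<'E'
from cell import arm
from h import *
s=arm.sense();rep(s)
print(go(s,-.0022,-.341,.185,0))
c=arm.camera("wrist");cv2.imwrite(f"pics/wrist3.png",c["image"][:,:,::-1])
E
```

```text
t 6.3 step xy [-33. -56.] z 0.1862 yaw 89.91 F [0.3 0.4 0.1] w 0.0693
(array([ -31.2, -284.9,    2. ]), np.float64(89.91))
```

View pics/wrist3.png

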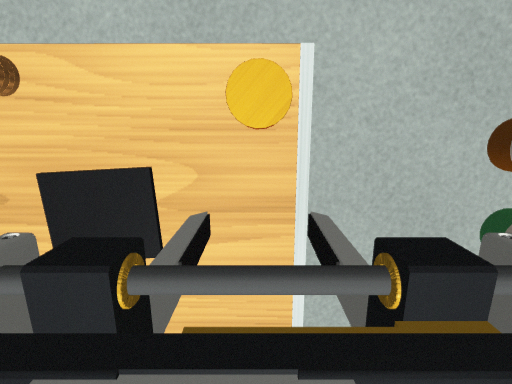

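>>> move_arm --plan '[[[-0.005,-0.04,0,8],[-0.01,-0.08,0,16],[-0.015,-0.12,0,24],[-0.02,-0.16,0,32],[-0.025,-0.2,0,40]]]'

```text
time: 6.85
ee_pos: [0.529, -0.1169, 0.1857]
tcp_rot: [-0.009, 0.41, 0.912, -0.005]
force: [0.2, -0.6, -0.2]
width: 0.07
```

```bash
python3 - <<'E'
from cell import arm
from h import *
s=arm.sense();rep(s)
print(go(s,-.0022,-.341,.16,0))
E
```

```text
t 6.85 step xy [  -8.5 -257.5] z 0.1857 yaw 49.59 F [ 0.2 -0.6 -0.2] w 0.07
(array([-59.3, -59. ,  25.9]), np.float64(49.59))
```

>>> move_arm --plan '[[[-0.015,-0.015,0,8],[-0.03,-0.03,0,16],[-0.045,-0.045,0,24],[-0.059,-0.059,0,32],[-0.059,-0.059,0.005,40]]]'

```text
time: 7.35
ee_pos: [0.5237, -0.2024, 0.1797]
tcp_rot: [-0.008, 0.7, 0.714, -0.008]
force: [-0.4, 0.3, -0.5]
width: 0.0699
```

>>> move_arm --plan '[[[0,0,0.01,5],[0,0,0.02,9.6],[0,0,0.03,9.6],[0,0,0.03,9.6],[0,0,0.03,9.6]]]'

```text
time: 7.85
ee_pos: [0.5228, -0.2022, 0.149]
tcp_rot: [-0.008, 0.757, 0.654, -0.009]
force: [-0.0, 0.5, 1.0]
width: 0.0702
```

```bash
python3 - <<'E'
from cell import arm
from h import *
s=arm.sense();rep(s);print(R(s["tcp_rot"])[:,2])
print(go(s,-.0022,-.341,.0645,0))
c=arm.camera("wrist");cv2.imwrite(f"pics/wrist4.png",c["image"][:,:,::-1])
c=arm.camera("side");cv2.imwrite(f"pics/side4.png",c["image"][:,:,::-1])
E
```

```text
t 7.85 step xy [  -2.9 -342.9] z 0.149 yaw -0.44 F [-0.   0.5  1. ] w 0.0702
[-2.35167239e-02  6.58295214e-05 -9.99723441e-01]
(array([ 2.2,  2.6, 84.5]), np.float64(-0.44))
```

View pics/wrist4.png

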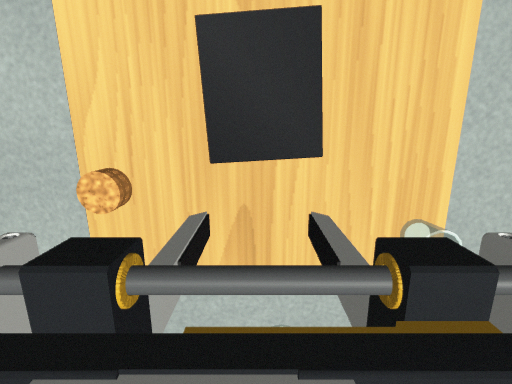

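View pics/side4.png

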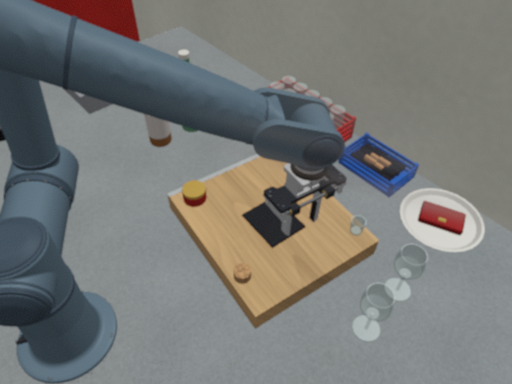

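>>> move_arm --plan '[[[0.002,0.002,0.03,-0.4],[0.002,0.003,0.055,-0.4],[0.002,0.003,0.075,-0.4],[0.002,0.003,0.084,-0.4],[0.002,0.003,0.084,-0.4]]]'

```text
time: 8.45
ee_pos: [0.5243, -0.2007, 0.0653]
tcp_rot: [-0.008, 0.755, 0.656, -0.009]
force: [-0.0, 0.1, -0.5]
width: 0.07
```

```bash
python3 - <<'E'
from cell import arm
from h import *
s=arm.sense();rep(s)
print(go(s,-.002,-.29,.0635,0))
print(go(s,-.002,-.098,.0635,0))
E
```

```text
t 8.45 step xy [  -1.6 -341.2] z 0.0653 yaw -0.04 F [-0.   0.1 -0.5] w 0.07
(array([51.2, -0.4,  1.6]), np.float64(-0.04))
(array([243.2,  -0.5,   1. ]), np.float64(-0.04))
```

>>> move_arm --plan '[[[0.008,0,0.0015,0],[0.017,0,0.0015,0],[0.026,0,0.0015,0],[0.036,0,0.0015,0],[0.046,0,0.0015,0]]]'

```text
time: 8.95
ee_pos: [0.5314, -0.1549, 0.0645]
tcp_rot: [-0.006, 0.754, 0.656, -0.009]
force: [-0.1, -3.5, 2.2]
width: 0.07
```

```bash
python3 - <<'E'
from cell import arm
from h import *
s=arm.sense();rep(s)
print(go(s,-.002,-.098,.0637,0))
c=arm.camera("wrist");cv2.imwrite(f"pics/wrist5.png",c["image"][:,:,::-1])
E
```

```text
t 8.95 step xy [  -0.9 -294.9] z 0.0645 yaw -0.02 F [-0.1 -3.5  2.2] w 0.07
(array([ 1.969e+02, -1.100e+00, -1.000e-01]), np.float64(-0.02))
```

View pics/wrist5.png

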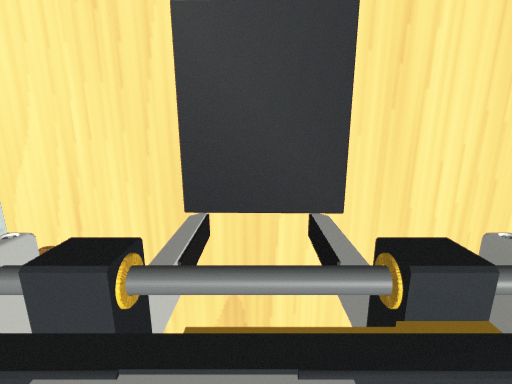

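>>> move_arm --plan '[[[0.01,0,0,0],[0.02,0,0,0],[0.03,0,0,0],[0.04,0,0,0],[0.05,-0.001,0,0]]]'

```text
time: 9.5
ee_pos: [0.5375, -0.1028, 0.0642]
tcp_rot: [-0.007, 0.754, 0.657, -0.008]
force: [-0.5, -2.2, 1.1]
width: 0.0698
```

```bash
python3 - <<'E'
from cell import arm
from h import *
s=arm.sense();rep(s)
print(go(s,-.002,-.098,.0637,0))
E
```

```text
t 9.5 step xy [  -2.1 -242.4] z 0.0642 yaw 0.02 F [-0.5 -2.2  1.1] w 0.0698
(array([144.4,   0.2,   0. ]), np.float64(0.02))
```

>>> move_arm --plan '[[[0.01,0,0,0],[0.02,0,0,0],[0.03,0,0,0],[0.04,0,0,0],[0.05,0,0,0]]]'

```text
time: 10.0
ee_pos: [0.5445, -0.0526, 0.0641]
tcp_rot: [-0.007, 0.754, 0.657, -0.008]
force: [-0.4, -3.1, 2.4]
width: 0.0703
```

>>> move_arm --plan '[[[0.01,0,0,0],[0.02,0,0,0],[0.03,0,0,0],[0.04,0,0,0],[0.05,0,0,0]]]'

```text
time: 10.5
ee_pos: [0.5516, -0.0024, 0.0641]
tcp_rot: [-0.007, 0.754, 0.657, -0.008]
force: [-0.1, -3.8, 2.7]
width: 0.0699
```

```bash
python3 - <<'E'
from cell import arm
from h import *
s=arm.sense();rep(s)
print(go(s,-.002,-.098,.0637,0))
c=arm.camera("wrist");cv2.imwrite(f"pics/wrist6.png",c["image"][:,:,::-1])
E
```

```text
t 10.5 step xy [  -1.9 -141. ] z 0.0641 yaw 0.02 F [-0.1 -3.8  2.7] w 0.0699
(array([43. , -0.1,  0.3]), np.float64(0.02))
```

View pics/wrist6.png

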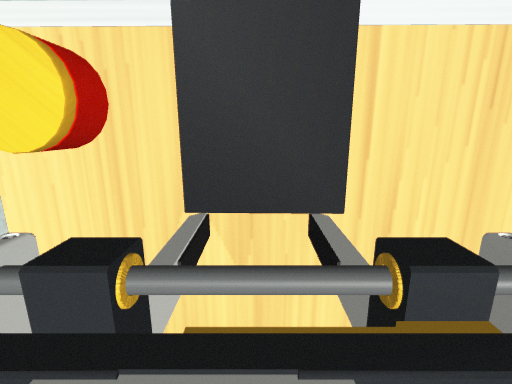

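>>> move_arm --plan '[[[0.01,0,0,0],[0.02,0,0,0],[0.028,0,0,0],[0.034,0,0,0],[0.038,0,0,0]]]'

```text
time: 11.05
ee_pos: [0.5567, 0.0374, 0.0637]
tcp_rot: [-0.008, 0.754, 0.657, -0.008]
force: [-0.3, -2.6, 1.5]
width: 0.0697
```

```bash
python3 - <<'E'
from cell import arm
from h import *
s=arm.sense();rep(s)
for n in ("top","side"):
    c=arm.camera(n);cv2.imwrite(f"pics/{n}7.png",c["image"][:,:,::-1])
E
```

```text
t 11.05 step xy [  -2.4 -100.9] z 0.0637 yaw 0.08 F [-0.3 -2.6  1.5] w 0.0697
```

View pics/top7.png

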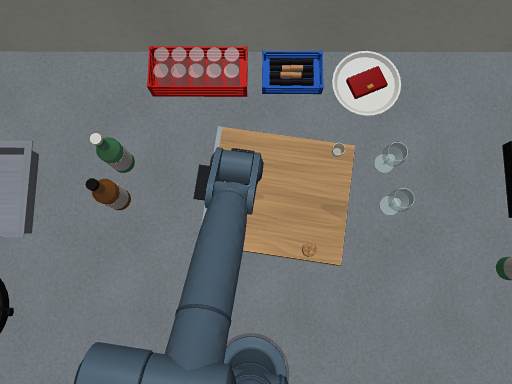

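View pics/side7.png

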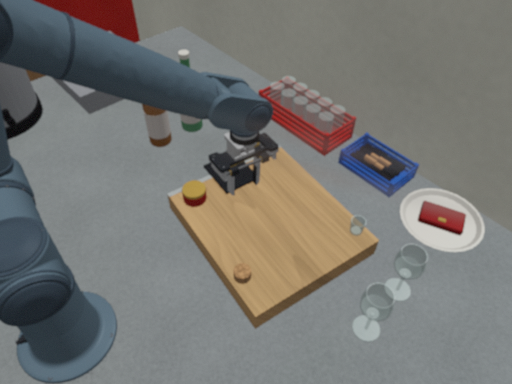

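```bash
python3 - <<'E'
from cell import arm
from h import *
c=arm.camera("top");crop(c,180,115,280,235,5,"pics/topc7.png")
g=c["image"].max(2).astype(int)
for v in range(168,198,4):
    r=g[v,185:210]; 
    # subpixel crossing of mid level
    hi=r[:5].mean();k=np.argmax(r<(hi+25)/2);u=185+k-1+(r[k-1]-(hi+25)/2)/(r[k-1]-r[k])
    print(v,round(u,2),np.round(tostep(ray(c,u,v,.066))*1000,1))
E
```

```text
168 197.78 [42.7 40.1]
172 197.38 [29.8 39.2]
176 196.65 [16.9 39.3]
180 195.81 [ 3.9 39.8]
184 195.48 [-8.8 38.7]
188 194.65 [-21.7  39.2]
192 193.75 [-34.6  39.8]
196 193.49 [-47.2  38.5]
```

View pics/topc7.png

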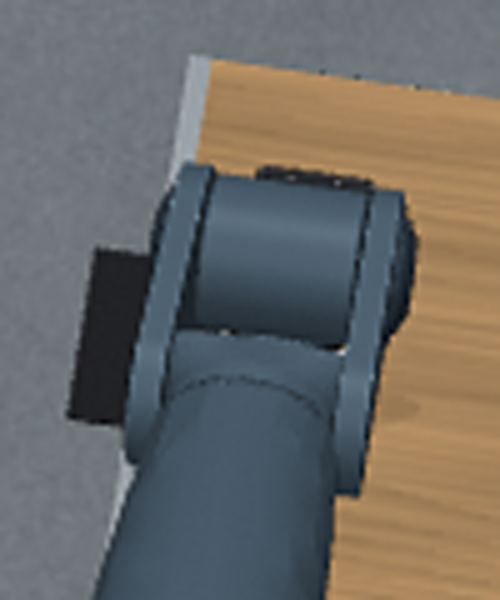

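The picture shows the slate overhanging by about 39 mm and square, with its leading side running from (199,165) to (194,199). I'll retreat and check again.

>>> move_arm --plan '[[[-0.005,0,0,0],[-0.015,0,0,0],[-0.03,0,0,0],[-0.045,0,0,0],[-0.06,0,-0.001,0]]]'

```text
time: 11.7
ee_pos: [0.5478, -0.0236, 0.0644]
tcp_rot: [-0.008, 0.754, 0.656, -0.008]
force: [0.1, 0.8, 0.1]
width: 0.0697
```

>>> move_arm --plan '[[[0,0,-0.03,0],[0,0,-0.06,0],[0,0,-0.1,0],[0,0,-0.14,0],[0,0,-0.17,0]]]'

```text
time: 12.2
ee_pos: [0.5522, -0.0254, 0.2375]
tcp_rot: [-0.007, 0.755, 0.656, -0.007]
force: [-0.1, -0.2, -0.8]
width: 0.0697
```

>>> move_arm --plan '[[[-0.04,0,0,0],[-0.08,0,0,0],[-0.12,0,0,0],[-0.16,0,0,0],[-0.19,0,0,0]]]'

```text
time: 12.7
ee_pos: [0.5246, -0.2168, 0.2378]
tcp_rot: [-0.007, 0.755, 0.655, -0.007]
force: [-0.5, 0.1, -0.4]
width: 0.0701
```

```bash
python3 - <<'E'
from cell import arm
from h import *
s=arm.sense();rep(s)
c=arm.camera("top");cv2.imwrite("pics/top8.png",c["image"][:,:,::-1]);crop(c,180,115,300,265,4,"pics/topc8.png")
c=arm.camera("side");cv2.imwrite("pics/side8.png",c["image"][:,:,::-1])
E
```

```text
t 12.7 step xy [   0.9 -357.1] z 0.2378 yaw -0.19 F [-0.5  0.1 -0.4] w 0.0701
```

View pics/top8.png

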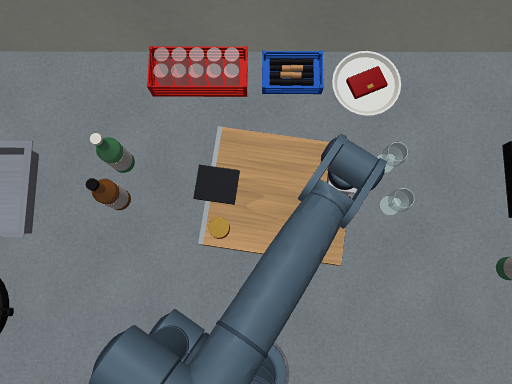

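View pics/topc8.png

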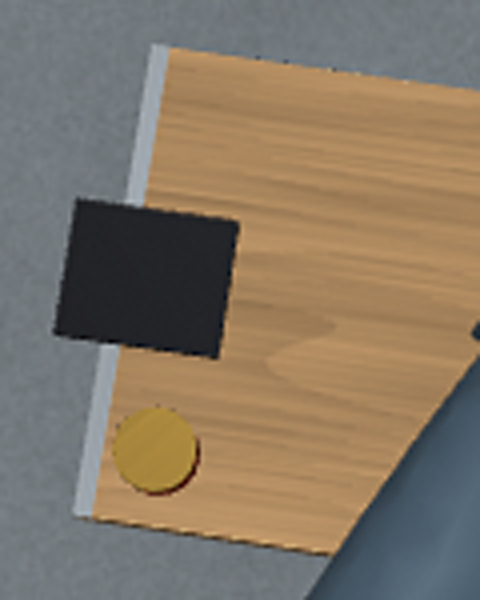

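View pics/side8.png

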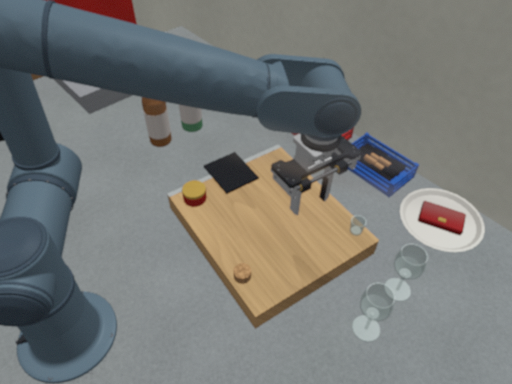

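The top view shows the slate at (194–239, 164–204), square over the trimmed edge, and the tin upright at (218,227). The glasses, bottles and coasters appear where they were. I'll measure once more and hand in.

```bash
python3 - <<'E'
from cell import arm
from h import *
c=arm.camera("top");r,b,st=slate(c)
print(r,[np.round(tostep(p/1000)*1000,1) for p in b])
print(tostep(ray(c,180+155/4,115+450/4,.1)), arm.sense()["time"])
print(arm.job_done())
E
```

```text
((569.2760009765625, 111.8134765625), (129.66845703125, 108.90642547607422), 82.15160369873047) [array([-54.6, -90.4]), array([ 54.3, -90.2]), array([54.1, 39.5]), array([-54.8,  39.3])]
[-0.13539242 -0.05789068] 12.85
the job is handed in; nothing more can be done
None
```

The slate now overhangs the step's metal-trimmed edge by about 39.4 mm, and the job is handed in at 12.9 s. I pushed the tin about 125 mm along the step with both fingertips, then pushed the slate straight out with the open fingertips on its rear side. Nothing was lifted.

- **Slate:** the last top-camera check showed it within about 0.1° of square with the edge.
- **Tin:** it stands upright on the step, with roughly 49 mm between it and the slate.
- **Forces:** the tool readings stayed below about 5 N.
- **Other items:** the pictures after the push show the glasses, bottles and coasters where they started. The arm partly hid some of them in the last views, so I checked that by eye rather than measuring it.

No check failed. The gripper was tilted about 1.3° during the pushes, and the pushes still ran straight.

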